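# Seat a label holder behind the sample rack's lip and hold it home

### The job

Take the label holder with the yellow top out of its stand, turn it so that its white label faces outward, away from the vials, and push its blade down behind the front lip of the sample rack until the orange sprung bar under it is fully down. Finish while still holding it upright and pressed home against the spring: do not let go, since the bar lifts it again. Leave the blue holder in the stand, and leave the vials on the rack and the two jars beside it undisturbed.

Things in the scene. Friction and masses are not known exactly. Their poses are not given: they have to be found in the camera images.
- rack: grey vial rack, fixed, 160 mm long (its y), 93 mm deep (x), aluminium lip along its front (-x, roughly towards the robot). Origin at table level below the centre of the label pocket behind the lip. Deck 30 mm above the table, beginning 12 mm behind the pocket centre; three vials stand on it about 55 mm behind the pocket centre, tops 80 mm above the table
- pocket (a point): middle of the label pocket (between two small white guides), 22 mm above the table where its straight walls begin; axes as rack (-x outward through the lip, y along the slot, z up). The pocket is a slot 10 mm (x) by 56 mm (y), open at the top; above 22 mm its edges flare outward on all sides by about 5 mm, up to at most 30 mm above the table
- spring_bar (a joint): orange bar, 9 mm by 54 mm, that is the sprung floor of the pocket: 0 = up (top 12 mm above the table), 0.006 m = fully down on its stop. The spring starts at 3 N and reaches 9 N at the stop; it pushes back up when released
- yellow_holder: loose label holder with yellow top, 60 g, 88 mm tall; origin at the centre of its underside, z up. Blade 5 mm thick (x), 44 mm wide (y), up to 28 mm (lowest 4 mm thinner); above it a panel 10 mm thick, 54 mm wide, gripped across its thickness. White label on its -x face, plain grey +x face. Starts upright in a stand slot, underside 6 mm above the table; lifts straight out
- yellow_holder_mid (a point): centre of the yellow holder's panel, on its mid-plane, 58 mm above its foot: where to grip it; axes as its body
- yellow_holder_foot (a point): centre of the underside of the yellow holder's foot; axes as its body
- yellow_holder_label (a point): centre of the yellow holder's white label face, 5 mm in -x from yellow_holder_mid
- blue_holder: the same holder with a blue top and stripe, in the other slot of the stand; the two are parallel, their mid-planes 80 mm apart
- stand: white stand, fixed, 62 mm (x) by 128 mm (y) by 26 mm tall, origin at table level under its centre. Slots at y = -40 and +40 mm, each along its x; either holder may be in either slot. The holders' labels both face its +y. Each slot is 9 mm wide and 20 mm deep
- sample_a: loose glass vial with black cap, 25 mm wide, 50 mm tall, on the rack's deck; origin under its centre
- sample_b: loose glass vial with blue cap, like sample_a
- sample_c: loose glass vial with white cap, like sample_a
- drying_pot: loose white pot with blue lid, 57 mm wide, 69 mm tall, standing left of the rack; origin under its centre
- powder_jar: loose jar with black cap, 62 mm wide, 94 mm tall, standing left of the rack; origin under its centre

How it is judged:
By the outcome, as a careful person would: the job done as asked, in the order asked, and still so for the second after the job is handed in, while the arm keeps its last pose, push and grip.
It also fails if it takes over 32 s, if anything falls off the work surface, if the arm or the gripper's body presses on something with over 40 N, if the wrist force passes 120 N, or if a joint passes its speed limit or range.

### The arm

A 7-joint arm with a two-finger parallel gripper is mounted at the origin on a cart in front of the work surface, level with it; the furniture and walls round the work are solid. World frame = base frame: x ahead of the robot, y to its left, z up, the work surface at z = 0. Lengths are in m, angles in rad, forces in N, time in s.
With the tool pointing down it reaches from about 0.4 to 0.85 m from the base axis. Payload 10.4 kg.
Tool frame: the origin (TCP) lies midway between the tips of the shut fingers; the grasp point (between the pads) lies 19 mm behind it; z points along the fingers, y is the line along which they close (so a half turn about z gives the same grasp; the last joint's range is limited). The gripper opens to 87 mm and grips with 3 to 60 N. Pads are 19 mm wide; open, the fingers measure 117 mm over their backs; the gripper's body (75 mm by 190 mm) begins 51 mm behind the grasp point.
Start: joints at [1.244, 0.332, -0.065, 1.46, 0.022, 1.35, -0.088], TCP at [0.187, -0.596, 0.223] pointing down, gripper open.
Joint ranges: [-2.6, 2.6], [-0.5, 2.12], [-1.47, 1.34], [0.16, 2.42], [-1.27, 4.41], [0.06, 2.06], [-2.6, 2.6]. Speed limits (rad/s): [2.22, 2.22, 2.79, 2.79, 3.14, 3.14, 3.14].

### API

Orientations are given as a unit quaternion [x, y, z, w].
In Python, from bench import r gives the robot as it stands.
- The arm moves only by the tool arm_command, never from a script. Its arguments are lists of equal length, an entry for each row: "xyz": the shift along the world's x, y, z in m, a list of three; "rot": the turn, a rotation vector about the world's x, y, z in rad, a list of three. In form: {"xyz": [[tx, ty, tz], ...], "rot": [[ax, ay, az], ...]}. A call has 1 to 20 rows; each row is the pose to reach, as a shift and turn from the pose commanded when the call began; what a row does not reach only later rows make up. A row lasts 1/12 s, in which the tool goes at most 41.7 mm and 7.16 degrees, less where a joint would pass 70% of its speed; a pose out of reach is approached as far as the arm can. A call with a gripper value outside its range is refused whole. "grip" is the opening, from 0 (shut) to 1 (fully open), set as the call begins (left out, the last holds). The fingers move at their own pace and stop on an object; "squeeze" is the grip in N (left out, the last holds). Time passes only in rows, so rows that repeat a pose let the fingers close. It gives the time, the measured TCP pose, the force, the opening and the grip force at its end, in the units of the state.
- r.read_state(): the state, without advancing time (a new reading comes with each control period).
- r.camera(name): name is "scene" or "top"; returns the picture (420x560x3 uint8, red, green, blue); there is no depth.
- r.camera_model(name): a dict with "fx", "fy", "cx", "cy" (pixels), "k1" (the pictures are not rectified: a ray, as slopes to the right and down, at radius r is drawn at 1 + k1 r^2 times it, then the intrinsics apply), "T" (4x4, takes a point from camera to world coordinates). Camera axes: x right, y up, looking along -z (the intrinsics and any distortion apply to the point x, -y, -z); pixel columns grow to the right and rows downward; lengths in m; the calibration is good to about 2 mm. A picture is of the moment at which its call begins. camera_model takes no time and is no camera call.
- r.close_job(): hands the job in; it is judged then, once.
Trained networks look in the newest picture that a camera, given by its name, has taken for a name from the list of things; names that differ only in an ending like _2 or _b are one class to them, and where a whole thing is asked for, a point or a joint stands for the part that bears it (a point fixed in the world has none). Each returns a list of dicts, best first, with "conf" (0 to 1); they miss things now and then, are a little off and sometimes report something else, mostly with a low value. They report only what shows in the picture. A call takes as long as a camera call.
- r.look_for(label, camera): "at" ([x, y, z] in m, in the coordinates of the camera as it stood for that picture, good to about 4 mm: the middle of the surface that is visible of it).
- r.spot_point(label, camera): "at" ([x, y, z] in m, in the coordinates of the camera as it stood for that picture, good to about 4 mm: a listed point, or the origin of a listed thing).
The state is a dict: "time": time; "joint_positions": joint angles; "joint_vel": joint speeds; "joint_torque": joint torques, N m; "ee_pos": TCP position; "eef_rot": TCP orientation; "ft_force": force on the tool from outside, world axes, zero at the start; "torque": the same for the moment, N m; "width": finger opening in m; "grip_force": force on a finger pad.
Only numpy, scipy, OpenCV 4.12 (cv2) and the standard library are available. Lean on these libraries where they do the work, as an engineer would, in place of code of your own. Each camera call takes 0.05 s, during which the arm holds its last target. There are 200 camera calls.

## Working session

There is one attempt and no reset: what is moved stays moved. The work goes in short steps, Python scripts to look and compute and a tool call to move; the robot and the scene stay as the last step left them, time stands still between calls to the robot, and variables do not carry over. Pictures are saved under pics/ and viewed, at most 10 in all, crops included, and the job is handed in when it is done.

Besides the shell and the picture viewer there is one more tool, called after "Request:" as a command line: name --argument value ..., lists and objects as JSON in quotes. arm_command: Moves the arm, as the interface text tells. Its arguments: {"type":"object","properties":{"xyz":{"type":"array"},"rot":{"type":"array"},"grip":{"type":"number"},"squeeze":{"type":"number"}},"required":["xyz","rot"]}

```bash
mkdir -p pics
cat > h.py <<'E'
import numpy as np,cv2
from bench import r
def w(c,p):
    return (np.array(r.camera_model(c)["T"])@np.append(p,1))[:3]
def pix(c,P):
    m=r.camera_model(c);q=np.linalg.inv(np.array(m["T"]))@np.append(P,1)
    s=np.array([q[0],-q[1]])/-q[2];s=s*(1+m["k1"]*(s@s))
    return np.array([m["fx"]*s[0]+m["cx"],m["fy"]*s[1]+m["cy"]])
def ray(c,u,z):
    "world point at height z on pixel u"
    m=r.camera_model(c);d=np.array([(u[0]-m["cx"])/m["fx"],(u[1]-m["cy"])/m["fy"]]);s=d.copy()
    for _ in range(20): s=d/(1+m["k1"]*(s@s))
    T=np.array(m["T"]);v=T[:3,:3]@np.array([s[0],-s[1],-1]);o=T[:3,3]
    return o+v*(z-o[2])/v[2]
E
python3 - <<'E'
from h import *
for c in("scene","top"):
    cv2.imwrite(f"pics/{c}0.png",cv2.cvtColor(r.camera(c),cv2.COLOR_RGB2BGR))
    T=np.array(r.camera_model(c)["T"]);print(c,T.round(3).tolist())
    for l in ["rack","pocket","spring_bar","yellow_holder","yellow_holder_mid","yellow_holder_foot","yellow_holder_label","blue_holder","stand","sample_a","drying_pot","powder_jar"]:
        for d in r.spot_point(l,c)[:3]: print(l,round(d["conf"],2),w(c,d["at"]).round(3),pix(c,w(c,d["at"])).round())
s=r.read_state();print(s)
E
```

```text
scene [[-0.56, 0.41, -0.72, -0.328], [-0.828, -0.273, 0.49, 0.623], [0.004, 0.87, 0.492, 0.636], [0.0, 0.0, 0.0, 1.0]]
rack 0.63 [0.443 0.161 0.   ] [259. 259.]
pocket 0.88 [0.438 0.164 0.023] [259. 253.]Traceback (most recent call last):
  File "<stdin>", line 6, in <module>
ValueError: it knows: blue_holder, drying_pot, pocket, powder_jar, rack, sample, stand, yellow_holder, yellow_holder_foot, yellow_holder_label, yellow_holder_mid
```

View pics/scene0.png

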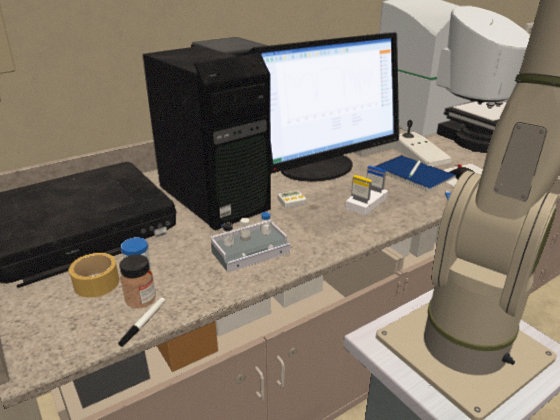

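Run:
```python
from h import *
for c in("scene","top"):
    im=r.camera(c)
    cv2.imwrite(f"pics/{c}1.png",cv2.cvtColor(im,cv2.COLOR_RGB2BGR))
    T=np.array(r.camera_model(c)["T"]);print(c,T.round(3).tolist())
    for l in ["rack","pocket","yellow_holder","yellow_holder_mid","yellow_holder_foot","yellow_holder_label","blue_holder","stand","sample","drying_pot","powder_jar"]:
        for d in r.spot_point(l,c)[:3]: print(l,round(d["conf"],2),w(c,d["at"]).round(3),pix(c,w(c,d["at"])).round())
s=r.read_state();print({k:np.round(v,3).tolist() for k,v in s.items()})
```

```text
scene [[-0.56, 0.41, -0.72, -0.328], [-0.828, -0.273, 0.49, 0.623], [0.004, 0.87, 0.492, 0.636], [0.0, 0.0, 0.0, 1.0]]
rack 0.96 [0.441 0.162 0.001] [259. 259.]
pocket 0.8 [0.438 0.165 0.026] [258. 252.]
yellow_holder 0.63 [ 0.491 -0.191  0.003] [359. 208.]
yellow_holder_mid 0.72 [ 0.496 -0.196  0.063] [361. 188.]
yellow_holder_foot 0.59 [ 0.492 -0.194  0.006] [360. 207.]
yellow_holder_label 0.82 [ 0.491 -0.189  0.069] [361. 187.]
yellow_holder_label 0.25 [ 0.492 -0.193  0.008] [360. 206.]
blue_holder 0.92 [ 0.521 -0.267  0.005] [372. 196.]
blue_holder 0.62 [ 0.491 -0.194  0.007] [360. 207.]
stand 0.65 [ 0.494 -0.192  0.004] [359. 207.]
stand 0.64 [ 0.507 -0.234  0.005] [367. 201.]
sample 0.64 [0.499 0.212 0.031] [227. 244.]
sample 0.56 [0.492 0.159 0.03 ] [248. 239.]
sample 0.54 [0.491 0.108 0.031] [267. 232.]
drying_pot 0.59 [ 0.557  0.408 -0.   ] [137. 270.]
powder_jar 0.78 [0.456 0.438 0.002] [140. 299.]
top [[0.009, 0.998, -0.061, 0.413], [-1.0, 0.009, 0.009, 0.096], [0.009, 0.061, 0.998, 1.296], [0.0, 0.0, 0.0, 1.0]]
rack 0.58 [0.441 0.17  0.   ] [251. 238.]
pocket 0.71 [0.44  
[... 427 characters left out ...]
3 -0.226 -0.002] [410. 214.]
sample 0.57 [0.501 0.21  0.029] [234. 213.]
sample 0.55 [0.495 0.172 0.027] [250. 215.]
sample 0.54 [0.495 0.114 0.029] [274. 215.]
drying_pot 0.65 [ 0.557  0.409 -0.002] [156. 190.]
drying_pot 0.31 [ 0.496 -0.195  0.004] [398. 217.]
powder_jar 0.9 [0.456 0.439 0.003] [142. 231.]
{'time': 1.35, 'joint_positions': [1.244, 0.332, -0.065, 1.46, 0.022, 1.35, -0.088], 'joint_vel': [-0.001, 0.0, -0.001, -0.0, 0.0, 0.0, -0.001], 'joint_torque': [-0.0, -62.304, 0.024, -39.012, -0.061, 0.032, -0.0], 'ee_pos': [0.187, -0.596, 0.223], 'eef_rot': [0.988, 0.151, 0.0, 0.0], 'ft_force': [-0.03, -0.781, -0.111], 'torque': [0.02, -0.009, 0.005], 'grip_force': 0.0, 'width': 0.087}
```

View pics/top1.png

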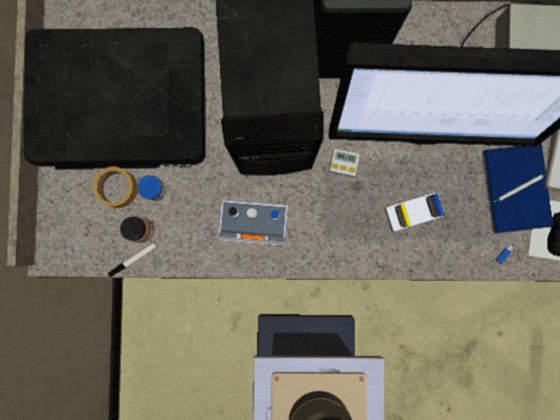

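The top view shows the yellow holder at (402,216), the blue one at (437,205), and the rack's orange bar at (253,238). The vials are at (234,212), (252,213) and (274,215). I'll measure the yaws next.

Run:
```python
from h import *
im=cv2.imread("pics/top1.png");hsv=cv2.cvtColor(im,cv2.COLOR_BGR2HSV)
def col(lo,hi,x0,x1,y0,y1,z,n):
    m=cv2.inRange(hsv,np.array(lo),np.array(hi));k=np.zeros_like(m);k[y0:y1,x0:x1]=m[y0:y1,x0:x1]
    c,_=cv2.findContours(k,0,2);c=max(c,key=cv2.contourArea)
    P=np.array([ray("top",p,z)[:2] for p in c[:,0].astype(float)],np.float32)
    R=cv2.minAreaRect(P);b=cv2.boxPoints(R);e=[b[1]-b[0],b[2]-b[1]];e=max(e,key=np.linalg.norm)
    print(n,len(c),np.round(R[0],4),np.round(R[1],4),"long dir deg",np.degrees(np.arctan2(e[1],e[0]))%180)
col((20,120,100),(35,255,255),380,430,190,240,.094,"yellow top")
col((105,120,60),(125,255,255),425,450,185,225,.094,"blue top")
col((5,150,120),(18,255,255),220,290,225,250,.012,"bar")
col((0,0,170),(180,60,255),380,450,185,240,.026,"stand")
a=cv2.resize(im[190:240,380:450],None,fx=8,fy=8,interpolation=2);b=cv2.resize(im[195:250,210:298],None,fx=8,fy=8,interpolation=2)
a=cv2.resize(im[190:240,380:450],(420,300),interpolation=2);b=cv2.resize(im[195:250,210:298],(480,300),interpolation=2)
cv2.imwrite("pics/crop2.png",np.hstack([cv2.resize(a,(350,250)),cv2.resize(b,(440,275))[:250]]))
```

```text
yellow top 33 [ 0.4943 -0.1904] [0.0526 0.0105] long dir deg 15.700265
blue top 35 [ 0.5192 -0.2653] [0.0511 0.0133] long dir deg 17.966393
bar 18 [0.4437 0.1665] [0.0542 0.009 ] long dir deg 84.79215
stand 63 [ 0.5103 -0.2386] [0.0624 0.067 ] long dir deg 108.77681
```

View pics/crop2.png

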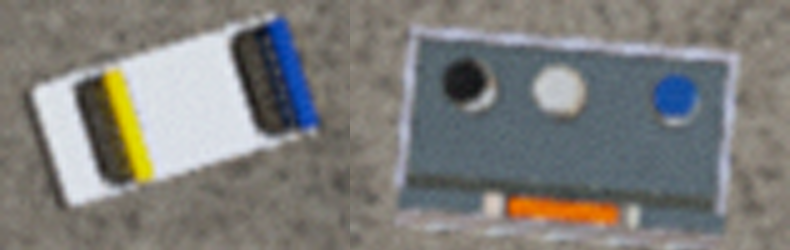

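The crop shows the yellow bar with a dark strip on its left, and the rack tilted by about 5 degrees. The dark strip is the holder's +y face, so I need to check which side the label is on.

Run:
```python
import cv2
im=cv2.imread("pics/scene1.png")
a=cv2.resize(im[158:218,335:400],(390,360),interpolation=2);b=cv2.resize(im[205:270,205:295],(400,289),interpolation=2)
b=cv2.copyMakeBorder(b,0,71,0,0,0)
cv2.imwrite("pics/crop3.png",cv2.hconcat([a,b]))
```

```text
(no output)
```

View pics/crop3.png

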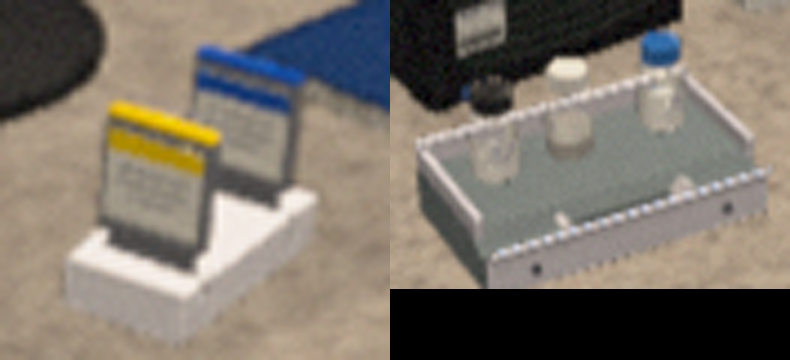

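The label faces +y (about 108.5° in world), so the holder must turn +66.5° about z. I'm going above it first.

Request:
arm_command --xyz '[[0.03,-0.0,0],[0.06,0.06,0],[0.09,0.1,0],[0.12,0.14,0],[0.15,0.18,0],[0.18,0.22,0],[0.21,0.26,0],[0.24,0.3,0],[0.265,0.335,-0.01],[0.285,0.365,-0.03],[0.3,0.39,-0.05],[0.3075,0.4055,-0.07],[0.3075,0.4055,-0.08],[0.3075,0.4055,-0.08],[0.3075,0.4055,-0.08],[0.3075,0.4055,-0.08]]' --rot '[[0,0,0.02],[0,0,0.02],[0,0,0.02],[0,0,0.02],[0,0,0.02],[0,0,0.02],[0,0,0.02],[0,0,0.02],[0,0,0.02],[0,0,0.02],[0,0,0.02],[0,0,0.02],[0,0,0.02],[0,0,0.02],[0,0,0.02],[0,0,0.02]]' --grip 1

```text
time: 2.68
ee_pos: [0.4943, -0.1911, 0.1425]
eef_rot: [0.987, 0.162, -0.0, -0.0]
ft_force: [-0.4, -0.2, -0.2]
width: 0.087
grip_force: 0.0
```

Request:
arm_command --xyz '[[0,0,-0.03],[0,0,-0.06],[0,0,-0.085],[0,0,-0.0975],[0,0,-0.0975],[0,0,-0.0975]]' --rot '[[0,0,0],[0,0,0],[0,0,0],[0,0,0],[0,0,0],[0,0,0]]'

```text
time: 3.18
ee_pos: [0.4946, -0.1921, 0.046]
eef_rot: [0.987, 0.16, 0.0, 0.0]
ft_force: [-0.2, 0.3, 0.1]
width: 0.0868
grip_force: 0.0
```

Request:
arm_command --xyz '[[0,0,0],[0,0,0],[0,0,0],[0,0,0],[0,0,0],[0,0,0],[0,0,0],[0,0,0],[0,0,0],[0,0,0]]' --rot '[[0,0,0],[0,0,0],[0,0,0],[0,0,0],[0,0,0],[0,0,0],[0,0,0],[0,0,0],[0,0,0],[0,0,0]]' --grip 0 --squeeze 40

```text
time: 4.02
ee_pos: [0.4944, -0.1909, 0.045]
eef_rot: [0.987, 0.161, -0.0, -0.0]
ft_force: [0.4, 0.4, 0.7]
width: 0.0283
grip_force: 0.0
```

Request:
arm_command --xyz '[[0,0,0],[0,0,0],[0,0,0],[0,0,0],[0,0,0],[0,0,0]]' --rot '[[0,0,0],[0,0,0],[0,0,0],[0,0,0],[0,0,0],[0,0,0]]'

```text
time: 4.52
ee_pos: [0.4946, -0.1912, 0.0451]
eef_rot: [0.987, 0.161, 0.0, 0.0]
ft_force: [1.2, -2.5, -1.3]
width: 0.0096
grip_force: 40.0
```

Request:
arm_command --xyz '[[0,0,0.01],[0,0,0.025],[0,0,0.05],[0,0,0.08],[0,0,0.1],[-0.0,0.03,0.1],[-0.01,0.06,0.1],[-0.015,0.09,0.1],[-0.02,0.12,0.1],[-0.025,0.15,0.1],[-0.03,0.18,0.1],[-0.035,0.21,0.1],[-0.04,0.24,0.1],[-0.045,0.27,0.1],[-0.05,0.3,0.1],[-0.053,0.33,0.1],[-0.053,0.35,0.1],[-0.053,0.3565,0.1],[-0.053,0.3565,0.1],[-0.053,0.3565,0.1]]' --rot '[[0,0,0],[0,0,0],[0,0,0],[0,0,0],[0,0,0],[0,0,0.1],[0,0,0.2],[0,0,0.3],[0,0,0.4],[0,0,0.5],[0,0,0.6],[0,0,0.7],[0,0,0.8],[0,0,0.9],[0,0,1.0],[0,0,1.1],[0,0,1.16],[0,0,1.16],[0,0,1.16],[0,0,1.16]]'

```text
time: 6.18
ee_pos: [0.4414, 0.1649, 0.145]
eef_rot: [0.738, 0.675, -0.0, -0.0]
ft_force: [0.3, -0.5, -0.4]
width: 0.0096
grip_force: 40.0
```

Run:
```python
from h import *
s=r.read_state();print(s["ee_pos"].__repr__(),s["eef_rot"],s["width"],s["grip_force"],s["ft_force"])
for c in("scene","top"):
    im=r.camera(c);im=cv2.cvtColor(im,cv2.COLOR_RGB2BGR);cv2.imwrite(f"pics/{c}4.png",im)
    for l in ["rack","pocket","yellow_holder_mid","yellow_holder_foot","yellow_holder_label"]:
        for d in r.spot_point(l,c)[:2]: print(c,l,round(d["conf"],2),w(c,d["at"]).round(4))
im=cv2.imread("pics/scene4.png")[150:285,190:340]
cv2.imwrite("pics/crop4.png",cv2.resize(im,(640,576),interpolation=2))
```

```text
array([0.44139985, 0.16492798, 0.14500743]) [ 7.37695996e-01  6.75132962e-01 -3.15754649e-04 -2.29527238e-05] 0.00959638549693891 39.999320707283914 [ 0.26514766 -0.50690667 -0.38265174]
scene rack 0.59 [0.4416 0.1593 0.0005]
scene rack 0.33 [0.4946 0.1623 0.0337]
scene pocket 0.87 [0.4412 0.1618 0.0255]
scene pocket 0.16 [0.4959 0.1611 0.0303]
scene yellow_holder_mid 0.91 [0.4361 0.1631 0.1617]
scene yellow_holder_foot 0.87 [0.4371 0.1672 0.108 ]
scene yellow_holder_label 0.84 [0.436  0.1638 0.1731]
scene yellow_holder_label 0.41 [ 0.557   0.4053 -0.0024]
```

View pics/crop4.png

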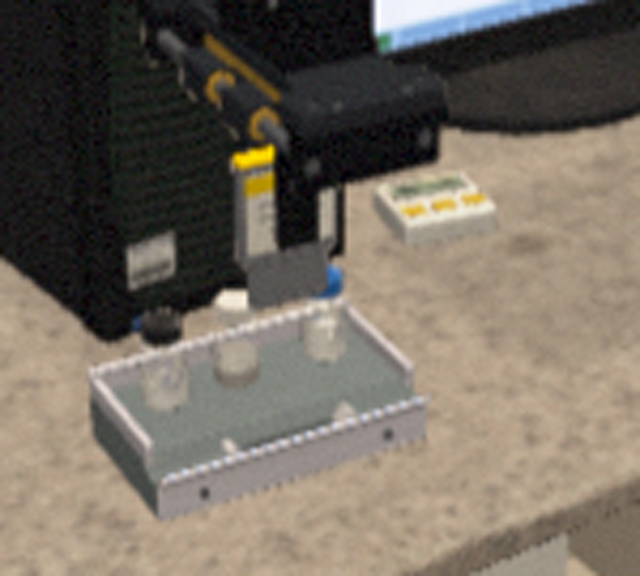

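The label faces out through the lip. I'll descend until the foot is just above the lip and check the alignment there.

Request:
arm_command --xyz '[[0,0,-0.03],[0,0,-0.055],[0,0,-0.066],[0,0,-0.066],[0,0,-0.066]]' --rot '[[0,0,0],[0,0,0],[0,0,0],[0,0,0],[0,0,0]]'

```text
time: 7.2
ee_pos: [0.4414, 0.1659, 0.0794]
eef_rot: [0.737, 0.676, -0.0, -0.0]
ft_force: [0.0, -0.2, 0.5]
width: 0.0097
grip_force: 40.0
```

Run:
```python
from h import *
s=r.read_state();e=s["ee_pos"];print(e)
c="scene";im=cv2.cvtColor(r.camera(c),cv2.COLOR_RGB2BGR);cv2.imwrite("pics/scene5.png",im)
for l in ["rack","pocket","yellow_holder_mid","yellow_holder_foot"]:
    for d in r.spot_point(l,c)[:1]: print(c,l,round(d["conf"],2),w(c,d["at"]).round(4))
x0,y0,k=200,175,6
v=cv2.resize(im[y0:y0+95,x0:x0+110],None,fx=k,fy=k,interpolation=2)
a=np.radians(-5);ex=np.array([np.cos(a),np.sin(a),0]);ey=np.array([-ex[1],ex[0],0])
def pl(P,col):
    q=[((pix(c,p)+.5-[x0,y0])*k).astype(int) for p in P];cv2.polylines(v,[np.array(q)],True,col,1)
f=np.array([e[0],e[1],e[2]+.019-.058])
pl([f-.0025*ex+sy*.022*ey+[0,0,z] for sy,z in((-1,0),(1,0),(1,.028),(-1,.028))],(0,0,255))
for p,col in((np.array([.442,.1655,.030]),(0,255,0)),):
    pl([p+sx*ex*.005+sy*.028*ey-[0,0,.008] for sx,sy in((-1,-1),(-1,1),(1,1),(1,-1))],col)
    # rack deck outline 160 x 93
cv2.imwrite("pics/crop5.png",v)
```

```text
[0.44141085 0.16588376 0.07940257]
scene rack 0.63 [0.4427 0.1619 0.0025]
scene pocket 0.63 [0.4386 0.1631 0.0453]
scene yellow_holder_mid 0.67 [0.438  0.1637 0.0924]
scene yellow_holder_foot 0.96 [0.4349 0.166  0.0405]
```

View pics/crop5.png

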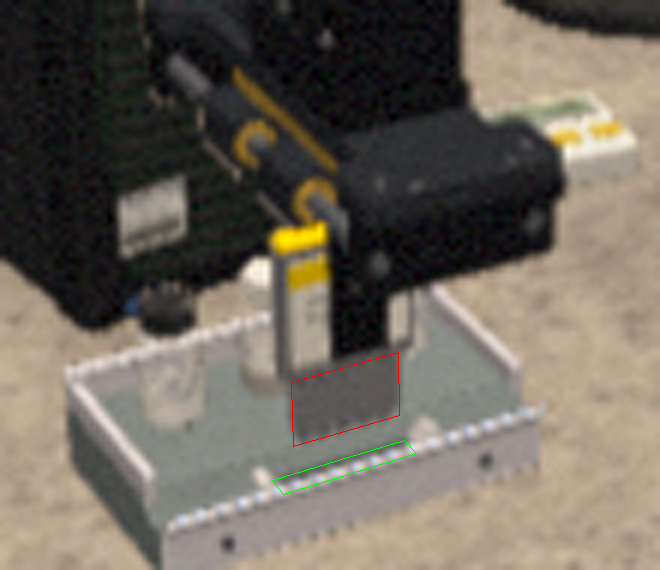

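The predicted blade outline (red) matches the image, and the pocket estimate (green, centred near (343,468)) lies midway between the guides at (262,478) and (424,430). I'm going in and watching the force.

Request:
arm_command --xyz '[[0.001,0,-0.006],[0.001,0,-0.012],[0.001,0,-0.017],[0.001,0,-0.021],[0.001,0,-0.025],[0.001,0,-0.025],[0.001,0,-0.025]]' --rot '[[0,0,0],[0,0,0],[0,0,0],[0,0,0],[0,0,0],[0,0,0],[0,0,0]]'

```text
time: 8.03
ee_pos: [0.4423, 0.1656, 0.0538]
eef_rot: [0.737, 0.676, -0.0, -0.0]
ft_force: [-0.6, -0.8, 0.4]
width: 0.01
grip_force: 40.0
```

Request:
arm_command --xyz '[[0,0,-0.003],[0,0,-0.005],[0,0,-0.007],[0,0,-0.009],[0,0,-0.009],[0,0,-0.009],[0,0,-0.009]]' --rot '[[0,0,0],[0,0,0],[0,0,0],[0,0,0],[0,0,0],[0,0,0],[0,0,0]]'

```text
time: 8.62
ee_pos: [0.4429, 0.1658, 0.0456]
eef_rot: [0.737, 0.676, 0.0, 0.0]
ft_force: [-1.4, -0.1, 8.1]
width: 0.0096
grip_force: 40.0
```

Spring force is 8 N, so it is almost down. A bit further, until the force rises clearly past 9 N.

Request:
arm_command --xyz '[[0,0,-0.001],[0,0,-0.0015],[0,0,-0.002],[0,0,-0.002],[0,0,-0.002]]' --rot '[[0,0,0],[0,0,0],[0,0,0],[0,0,0],[0,0,0]]' --squeeze 60

```text
time: 9.03
ee_pos: [0.4431, 0.166, 0.0447]
eef_rot: [0.737, 0.676, 0.0, 0.001]
ft_force: [-7.4, -2.7, 26.2]
width: 0.0097
grip_force: 60.0
```

Request:
arm_command --xyz '[[0,0,0.0005],[0,0,0.0005],[0,0,0.0005],[0,0,0.0005],[0,0,0.0005],[0,0,0.0005]]' --rot '[[0,0,0],[0,0,0],[0,0,0],[0,0,0],[0,0,0],[0,0,0]]'

```text
time: 9.53
ee_pos: [0.443, 0.1659, 0.0448]
eef_rot: [0.737, 0.676, 0.0, 0.001]
ft_force: [-5.5, -3.0, 19.0]
width: 0.0099
grip_force: 60.0
```

Run:
```python
from h import *
c="scene";im=cv2.cvtColor(r.camera(c),cv2.COLOR_RGB2BGR)
s=r.read_state();print(s["ee_pos"],s["ft_force"],s["torque"],s["grip_force"])
cv2.imwrite("pics/crop6.png",cv2.resize(im[170:270,200:310],None,fx=6,fy=6,interpolation=2))
```

```text
[0.44302974 0.16590729 0.04480473] [-5.60908008 -2.12263065 18.7851517 ] [-0.52027262  1.36818418 -0.02580777] 60.00603385269642
```

View pics/crop6.png

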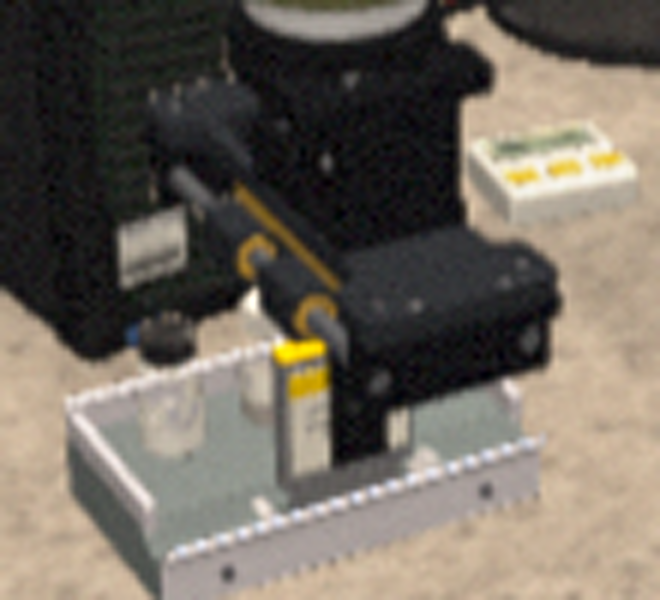

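The holder is upright with its label facing out, its blade is behind the lip, and the vials are standing. The stiff stop came at a foot height of about 6 mm, as expected, so I'm handing it in.

```bash
python3 -c "
from bench import r
print(r.close_job())"
```

```text
the job is handed in; nothing more can be done
None
```

The yellow holder is in the rack pocket with its label facing out, still gripped and pressed down against the bar's stop at about 19 N. The job is handed in, but no verdict came back.

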